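# Stow the microscopy kit: unclip the penlights, shut the slide boxes, close the drawer

## Robot

A 6-joint arm with a two-finger parallel gripper is mounted at the origin on the work surface. World frame = base frame: x ahead of the robot, y to its left, z up, the work surface at z = 0. Lengths are in m, angles in rad, forces in N, time in s.
With the tool pointing down it reaches from about 0.3 to 0.775 m from the base axis. Payload 14.6 kg.
Tool frame: the origin (TCP) lies midway between the tips of the shut fingers; the grasp point (between the pads) lies 19 mm behind it (ctrl.grip_depth is the z of the grasp point in the tool frame, in m); z points along the fingers, y is the line along which they close (so a half turn about z gives the same grasp; the last joint's range is limited). The gripper opens to 94 mm and grips with 3 to 60 N. Pads are 16 mm wide; open, the fingers measure 119 mm over their backs; the gripper's body (75 mm by 177 mm) begins 78 mm behind the grasp point.
Start: joints at [1.096, 0.3, 1.521, -0, 1.321, -0.067], TCP at [0.218, 0.505, 0.205] pointing down, gripper open.
Joint ranges: [-3.03, 3.03], [-0.79, 2.21], [0.23, 2.52], [-1.04, 4.18], [0, 3.07], [-2.55, 2.55]. Speed limits (rad/s): [2.22, 2.22, 2.57, 3.14, 3.14, 3.14].

## Interface

Orientations are given as [roll, pitch, yaw] about the fixed x, y, z axes, in that order (R = Rz(yaw) Ry(pitch) Rx(roll)).
In Python, from station import ctrl gives the robot as it stands. The module is installed in compiled form; this text tells all that it offers.
- The arm moves only by the tool carry_out, never from a script. Its argument "commands" is a list of rows, each a list of 3 entries, a list of its own where there are three numbers: the closure, from 0 (fully open) to 1 (shut), then the shift along the tool's x, y, z in mm, then the turn, a rotation vector about the tool's x, y, z in rad. In form: [[gripper, [tx, ty, tz], [wx, wy, wz]], ...]. A call has 1 to 10 rows; each row shifts and turns the commanded pose from where the row before left it, along the tool's axes as they then stand; what a row does not reach is not made up. A row lasts 1/8 s, in which the tool goes at most 62.5 mm and 10.7 degrees, less where a joint would pass 70% of its speed; a pose out of reach is approached as far as the arm can. A call with a gripper value outside its range is refused whole. The fingers move at their own pace and stop on an object; "squeeze" is the grip in N (left out, the last holds). Time passes only in rows, so rows that do not move let the fingers close. It gives the time, the measured TCP pose, the force, the opening and the grip force at its end, in the units of the state.
- ctrl.get_obs(): the state, without advancing time (a new reading comes with each control period).
- ctrl.camera(name): name is "scene" or "side" or "wrist"; returns a dict with "img" (420x560x3 uint8, blue, green, red), "camera_matrix" (3x3 intrinsics, pixels), "rvec" (rotation vector, rad) and "tvec" (3), from world to camera coordinates, as OpenCV has them. Camera axes: x right, y down, z forward; pixel columns grow to the right and rows downward; lengths in m; the calibration is good to about 2 mm. A picture is of the moment at which its call begins. There is no depth.
- ctrl.hand_in(): hands the job in; it is judged then, once.
Trained networks look in the newest picture that a camera, given by its name, has taken for a name from the list of things; names that differ only in an ending like _2 or _b are one class to them, and where a whole thing is asked for, a point or a joint stands for the part that bears it (a point fixed in the world has none). Each returns a list of dicts, best first, with "score" (0 to 1); they miss things now and then, are a little off and sometimes report something else, mostly with a low value. They report only what shows in the picture. A call takes as long as a camera call. They do not tell look-alikes from the thing itself.
- ctrl.outline_of(thing, camera): "region" (420x560 bool, what is visible of it).
- ctrl.place_of(thing, camera): "at" ([x, y, z] in m, in world coordinates, good to about 4 mm: a listed point, or the origin of a listed thing).
The state is a dict: "time_s": time; "qpos": joint angles; "joint_vel": joint speeds; "tau": joint torques, N m; "ee_pos": TCP position; "eef_rot": TCP orientation; "force": force on the tool from outside, world axes, zero at the start; "moment": the same for the moment, N m; "grip_width": finger opening in m; "grip_force": force on a finger pad.
Only numpy, scipy, OpenCV 4.12 (cv2) and the standard library are available. Lean on these libraries where they do the work, as an engineer would, in place of code of your own. Each camera call takes 0.05 s, during which the arm holds its last target. There are 200 camera calls.

## Task

Class is over: pack the microscopy kit into the open drawer of the white chest. Snap every penlight forward out of its clip stand and lay it in the drawer, fold every slide box shut and put it in as well, and only when everything is in, push the drawer fully home until it clicks into its detent. Leave the other things on the bench where they are.

Things in the scene. Friction and masses are not known exactly. Their poses are not given: they have to be found in the camera images.
- light1_center (a point): penlight 1: round aluminium bar, 16 mm in diameter, with a hexagonal cap at each end (red at +y, black at -y; 19 mm across flats, so it does not roll); 144 mm long in all, 110 mm of it bare barrel; 65 g. Point: its centre; it lies along its own y axis. Lying flat its centre is 10 mm up. Starts snapped into the clip of stand 1; None if absent
- stand1_clip (a point): clip stand 1, fixed, red stripe. Point: centre of the clipped-in penlight, 60 mm up. It opens forward, to its own -x; y runs along the penlight. Sprung clips 46 mm either side (12 mm wide, 17 mm above and below, 20 mm fore and aft); the 80 mm between is free above, before and behind down to the 8 mm base (64 x 126). Pulled along -x it snaps out within 10 mm at 12-20 N, clear at 30 mm; not upwards
- light2_center (a point): penlight 2: round aluminium bar, 16 mm in diameter, with a hexagonal cap at each end (yellow at +y, black at -y; 19 mm across flats, so it does not roll); 144 mm long in all, 110 mm of it bare barrel; 65 g. Point: its centre; it lies along its own y axis. Lying flat its centre is 10 mm up. Starts snapped into the clip of stand 2; None if absent
- stand2_clip (a point): clip stand 2, fixed, yellow stripe. Point: centre of the clipped-in penlight, 60 mm up. It opens forward, to its own -x; y runs along the penlight. Sprung clips 46 mm either side (12 mm wide, 17 mm above and below, 20 mm fore and aft); the 80 mm between is free above, before and behind down to the 8 mm base (64 x 126). Pulled along -x it snaps out within 10 mm at 12-20 N, clear at 30 mm; not upwards
- light3_center (a point): penlight 3: round aluminium bar, 16 mm in diameter, with a hexagonal cap at each end (green at +y, black at -y; 19 mm across flats, so it does not roll); 144 mm long in all, 110 mm of it bare barrel; 65 g. Point: its centre; it lies along its own y axis. Lying flat its centre is 10 mm up. Starts snapped into the clip of stand 3; None if absent
- stand3_clip (a point): clip stand 3, fixed, green stripe. Point: centre of the clipped-in penlight, 60 mm up. It opens forward, to its own -x; y runs along the penlight. Sprung clips 46 mm either side (12 mm wide, 17 mm above and below, 20 mm fore and aft); the 80 mm between is free above, before and behind down to the 8 mm base (64 x 126). Pulled along -x it snaps out within 10 mm at 12-20 N, clear at 30 mm; not upwards
- box1_center (a point): slide box 1: plastic hinged box, blue, 85 mm (own x) by 46 mm (own y) by 23 mm high when shut (tray 18 mm, lid 5 mm), 110 g, loose on the bench. Point at the centre of the shut box, 11.5 mm above its underside; z up. None if absent
- box1_hinge (a point): middle of slide box 1's lid hinge, on the long top edge of the tray at its own +y side, 18 mm above the underside; axes as the box's. None if absent
- box1_lid (a joint): lid of slide box 1: 0 = shut (flat, reaching 44.5 mm from the hinge to the box's own -y), grows as the free edge swings up; 1.57 would be upright, at most 1.5. A 5 mm plate whose underside turns about the hinge; it stays at whatever angle it is left (about 0.01 N m of friction)
- box2_center (a point): slide box 2: plastic hinged box, orange, 85 mm (own x) by 46 mm (own y) by 23 mm high when shut (tray 18 mm, lid 5 mm), 110 g, loose on the bench. Point at the centre of the shut box, 11.5 mm above its underside; z up. None if absent
- box2_hinge (a point): middle of slide box 2's lid hinge, on the long top edge of the tray at its own +y side, 18 mm above the underside; axes as the box's. None if absent
- box2_lid (a joint): lid of slide box 2: 0 = shut (flat, reaching 44.5 mm from the hinge to the box's own -y), grows as the free edge swings up; 1.57 would be upright, at most 1.5. A 5 mm plate whose underside turns about the hinge; it stays at whatever angle it is left (about 0.01 N m of friction)
- drawer_floor (a point): inside floor of the low white chest's drawer: middle of its front edge, 17.5 mm above the bench; moves with it. x points in, to the back; y along the front. Floor from x = 0 to 258 mm, y = -140 to 140 mm; walls 6 mm thick, 42 mm high (front panel 62 mm). The chest's top, 88 mm above the bench, roofs all beyond x = drawer joint value - 6 mm, 58 mm above the floor
- drawer_front (a point): top middle of the blue front panel's flat outer face (316 mm wide, 15 mm thick, 70 mm tall, top edge 79.5 mm above the bench, only a 2 mm finger plate stands proud); axes as drawer_floor: pushing along +x shuts the drawer
- drawer (a joint): how far the drawer is open, m: 0 = fully home, up to 0.21. It slides with about 1.2 N; at about 11 mm it meets a sprung detent needing about 10 N, and once within about 4 mm it is drawn home and stays
- dropper: white dropper bottle, 28 mm wide, 58 mm tall; bystander, loose; origin at the centre of its underside
- petri: clear petri dish, 68 mm wide, 14 mm tall; bystander, loose; origin at the centre of its underside
- specimen_jar: specimen jar with a red cap, 48 mm wide, 60 mm tall; bystander, loose; origin at the centre of its underside
- phone: black phone, 140 x 70 x 12 mm; bystander, loose; origin at the centre of its underside
- stain_bottle: amber stain bottle, 34 mm wide, 75 mm tall; bystander, loose; origin at the centre of its underside
- notebook: green notebook, 140 x 100 x 12 mm; bystander, loose; origin at the centre of its underside
Things that resemble listed ones, but are neither listed nor needed, are in the scene too. What is shaped like the part that bears light3_center but blue or purple is not meant.

How it is judged:
By the outcome, as a careful person would: the job done as asked, in the order asked, and still so for the second after the job is handed in, with the robot touching nothing.
Of light1, light2, light3 only 2 to 3 are there at a start; the rules pass over those that are not, and their reading is None.
Of box1, box2 only 1 to 2 are there at a start; the rules pass over those that are not, and their reading is None.
At some moment in a run one of box1, box2 may be knocked a few centimetres aside while the robot is not near it.
Once in a run the grip may slacken for a moment while it holds something.
It also fails if it takes over 210 s, if anything falls off the work surface, if the arm or the gripper's body presses on something with over 40 N, if the wrist force passes 120 N, or if a joint passes its speed limit or range.

## Working session

There is one attempt and no reset: what is moved stays moved. The work goes in short steps, Python scripts to look and compute and a tool call to move; the robot and the scene stay as the last step left them, time stands still between calls to the robot, and variables do not carry over. Pictures are saved under pics/ and viewed, at most 14 in all, crops included, and the job is handed in when it is done.

Besides the shell and the picture viewer there is one more tool, called after "Emit:" in YAML: its name, and indented under it one key for each argument. carry_out: Moves the arm, as the interface text tells. Its arguments: {"type":"object","properties":{"commands":{"type":"array","items":{"type":"array"}},"squeeze":{"type":"number"}},"required":["commands"]}

```bash
mkdir -p pics; cat > h.py <<'E'
from station import ctrl
import numpy as np, cv2
from scipy.spatial.transform import Rotation as R
np.set_printoptions(precision=4,suppress=True)
def cam(n):
    c=ctrl.camera(n); return c
def pix2w(c,u,v,z):
    Rm=cv2.Rodrigues(np.array(c['rvec'],float))[0]; t=np.array(c['tvec'],float).reshape(3)
    p=cv2.undistortPoints(np.array([[[u,v]]],float),np.array(c['camera_matrix'],float),None)[0,0]
    d=Rm.T@np.array([p[0],p[1],1]); o=-Rm.T@t
    return o+d*(z-o[2])/d[2]
def w2pix(c,P):
    return cv2.projectPoints(np.array(P,float).reshape(-1,1,3),np.array(c['rvec'],float),np.array(c['tvec'],float),np.array(c['camera_matrix'],float),None)[0].reshape(-1,2)
E
python3 - <<'E'
from h import *
o=ctrl.get_obs(); print(o['ee_pos'],o['eef_rot'],o['time_s'],ctrl.grip_depth)
for n in ('scene','side'):
    c=cam(n); cv2.imwrite(f'pics/{n}0.png',c['img'])
    for t in 'light1_center light2_center light3_center stand1_clip stand2_clip stand3_clip box1_center box1_hinge box2_center box2_hinge drawer_floor drawer_front dropper petri specimen_jar phone stain_bottle notebook'.split():
        print(n,t,[(round(d['score'],2),np.round(d['at'],3)) for d in ctrl.place_of(t,n)[:4]])
E
```

```text
[0.218  0.5047 0.2049] [-3.1405 -0.0001  2.7338] 0.0 -0.0188
scene light1_center [(0.15, array([0.428, 0.083, 0.018]))]
scene light2_center [(0.78, array([0.607, 0.318, 0.059]))]
scene light3_center [(0.75, array([0.613, 0.141, 0.066])), (0.75, array([0.661, 0.492, 0.009])), (0.62, array([0.237, 0.434, 0.011]))]
scene stand1_clip [(0.83, array([0.44 , 0.366, 0.061]))]
scene stand2_clip [(0.85, array([0.607, 0.323, 0.06 ]))]
scene stand3_clip [(0.96, array([0.614, 0.14 , 0.06 ]))]
scene box1_center [(0.65, array([0.433, 0.06 , 0.013])), (0.37, array([ 0.321,  0.281, -0.001]))]
scene box1_hinge [(0.53, array([0.423, 0.083, 0.02 ])), (0.39, array([ 0.559, -0.534,  0.003]))]
scene box2_center []
scene box2_hinge [(0.27, array([0.612, 0.138, 0.063]))]
scene drawer_floor [(0.92, array([ 0.465, -0.172,  0.018])), (0.47, array([0.606, 0.319, 0.061]))]
scene drawer_front [(0.82, array([ 0.45 , -0.168,  0.079])), (0.66, array([0.434, 0.059, 0.014]))]
scene dropper [(0.44, array([0.534, 0.223, 0.   ]))]
scene petri []
scene specimen_jar [(0.76, array([ 0.321,  0.28 , -0.002])), (0.5, array([ 0.
[... 693 characters left out ...]
array([0.424, 0.085, 0.015]))]
side box2_center []
side box2_hinge [(0.45, array([0.615, 0.138, 0.057])), (0.32, array([0.434, 0.06 , 0.014]))]
side drawer_floor [(0.68, array([ 0.47 , -0.17 ,  0.021]))]
side drawer_front [(0.74, array([0.536, 0.222, 0.   ]))]
side dropper [(0.65, array([0.607, 0.323, 0.061])), (0.43, array([0.534, 0.224, 0.001]))]
side petri [(0.8, array([0.774, 0.179, 0.002]))]
side specimen_jar [(0.55, array([0.326, 0.285, 0.001])), (0.41, array([0.772, 0.182, 0.   ])), (0.27, array([0.617, 0.134, 0.061]))]
side phone []
side stain_bottle [(0.83, array([ 0.721,  0.255, -0.002])), (0.48, array([0.423, 0.084, 0.019]))]
side notebook [(0.58, array([ 0.561, -0.539,  0.002]))]
```

View pics/scene0.png

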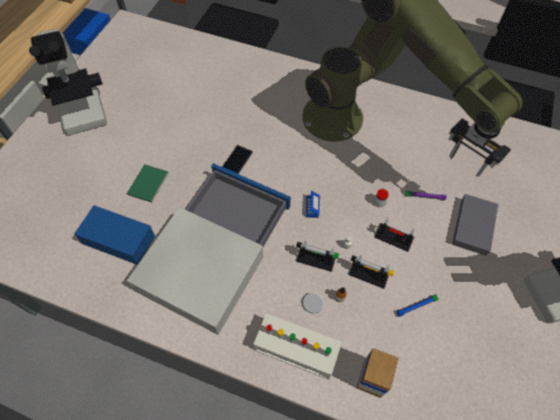

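View pics/side0.png

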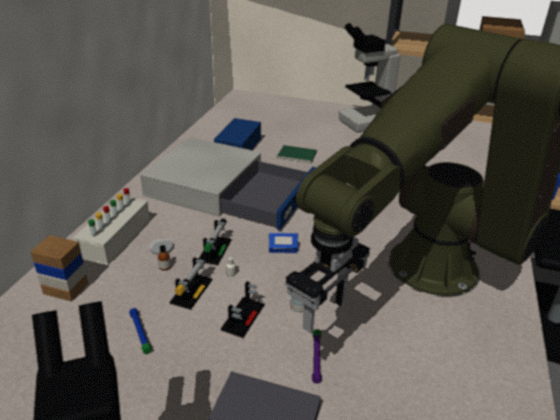

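Scene: drawer open around (235,212), blue slide box at (313,204), and clip stands at (395,235), (370,270) and (316,255). Decoys are purple (425,195) and blue (417,305). Next I'll zoom in to see whether light 1 is there and which way each thing faces.

```bash
python3 - <<'E'
from h import *
a=cv2.imread('pics/scene0.png')[180:310,285:425]; b=cv2.imread('pics/side0.png')[210:340,165:305]
z=np.hstack([cv2.resize(a,None,fx=2.85,fy=4,interpolation=cv2.INTER_CUBIC) if 0 else cv2.resize(a,(400,371),interpolation=cv2.INTER_CUBIC),cv2.resize(b,(400,371),interpolation=cv2.INTER_CUBIC)])
cv2.imwrite('pics/z0.png',z)
E
```

```text
(no output)
```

View pics/z0.png

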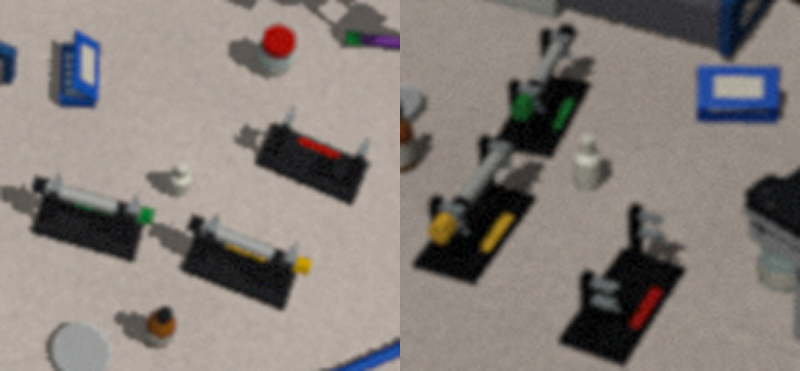

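Light 1 is absent (stand 1's clip is empty). Lights 2 and 3 are clipped in, and box 1 has its lid up. There is no orange box. Now I'll measure yaws from the pixels.

```bash
cat >> h.py <<'E'
def plan(p,yaw,n=None,frm=None):
    """rows to go from measured pose to p,yaw tool down: tool-frame shift in mm (approx constant-yaw increments)"""
    o=ctrl.get_obs(); p0,y0=(np.array(o['ee_pos']),o['eef_rot'][2]) if frm is None else (np.array(frm[0]),frm[1])
    dy=(yaw-y0+np.pi)%(2*np.pi)-np.pi
    d=np.array(p)-p0; n=n or int(np.ceil(max(np.linalg.norm(d)/.045,abs(dy)/.15)))
    M=lambda y:(R.from_euler('z',y)*R.from_euler('x',np.pi)).as_matrix()
    for i in range(n):
        print(np.round(M(y0+dy*i/n).T@(d/n)*1000,1).tolist(),[0,0,round(-dy/n,3)])
def ori():
    o=ctrl.get_obs(); return np.array(o['ee_pos']),np.array(o['eef_rot']),np.array(o['force']),o['grip_width'],o['grip_force'],o['time_s'],np.array(o['qpos'])
E
python3 - <<'E'
from h import *
c=cam('scene')
f=lambda u,v:(285+u/2.857,180+v/2.857)
def yaw(a,b,z,n):
    A=pix2w(c,*a,z);B=pix2w(c,*b,z);d=B-A;print(n,A,B,np.linalg.norm(d),np.degrees(np.arctan2(d[1],d[0])),(A+B)/2)
yaw(f(40,186),f(146,215),.06,'l3'); yaw(f(197,225),f(302,265),.06,'l2')
yaw((213,167),(289,199),.0795,'drawer front')
r=ctrl.outline_of('drawer_front','scene'); print(len(r))
for d in r[:2]:
    m=d['region'].astype(np.uint8); print(d['score'],m.sum(),cv2.boundingRect(m))
w=cam('wrist'); Rm=cv2.Rodrigues(np.array(w['rvec'],float))[0]; pc=-Rm.T@np.array(w['tvec']).reshape(3); 
o=ctrl.get_obs(); T=R.from_euler('xyz',o['eef_rot']).as_matrix()
print('wrist cam in tool',T.T@(pc-o['ee_pos']),'\n',T.T@Rm.T,w['camera_matrix'])
print(o['qpos'])
E
```

```text
l3 [0.6242 0.0779 0.06  ] [0.615  0.2036 0.06  ] 0.12603753742394327 94.18763103485679 [0.6196 0.1408 0.06  ]
l2 [0.6059 0.2617 0.06  ] [0.6104 0.3859 0.06  ] 0.12424263531872584 87.89322946977236 [0.6081 0.3238 0.06  ]
drawer front [ 0.4524 -0.3119  0.0795] [ 0.4797 -0.0112  0.0795] 0.3019010020536691 84.80323836364727 [ 0.4661 -0.1615  0.0795]
1
0.56 193 (351, 256, 43, 21)
wrist cam in tool [ 0.0719  0.0009 -0.1788] 
 [[-0.0012 -0.9682 -0.2501]
 [ 1.     -0.001  -0.0009]
 [ 0.0006 -0.2501  0.9682]] [[307.5594   0.     277.8315]
 [  0.     307.5594 210.7453]
 [  0.       0.       1.    ]]
[ 1.0964  0.2999  1.521   0.      1.3207 -0.0666]
```

```bash
python3 - <<'E'
from h import *
plan([.61,.23,.22],1.571)
E
```

```text
[-42.6, -8.8, -1.3] [0, 0, np.float64(0.106)]
[-43.3, -4.3, -1.3] [0, 0, np.float64(0.106)]
[-43.5, 0.3, -1.3] [0, 0, np.float64(0.106)]
[-43.2, 4.9, -1.3] [0, 0, np.float64(0.106)]
[-42.5, 9.5, -1.3] [0, 0, np.float64(0.106)]
[-41.2, 13.9, -1.3] [0, 0, np.float64(0.106)]
[-39.5, 18.2, -1.3] [0, 0, np.float64(0.106)]
[-37.4, 22.2, -1.3] [0, 0, np.float64(0.106)]
[-34.9, 26.0, -1.3] [0, 0, np.float64(0.106)]
[-31.9, 29.6, -1.3] [0, 0, np.float64(0.106)]
[-28.6, 32.8, -1.3] [0, 0, np.float64(0.106)]
```

Emit:
carry_out:
  commands:
    - [0,[-46,-9,-1],[0,0,0.116]]
    - [0,[-47,-4,-1],[0,0,0.116]]
    - [0,[-48,1,-1],[0,0,0.116]]
    - [0,[-47,6,-1],[0,0,0.116]]
    - [0,[-46,12,-2],[0,0,0.116]]
    - [0,[-44,17,-2],[0,0,0.116]]
    - [0,[-42,22,-2],[0,0,0.116]]
    - [0,[-39,26,-2],[0,0,0.116]]
    - [0,[-36,30,-2],[0,0,0.116]]
    - [0,[-32,34,-2],[0,0,0.116]]

```text
time_s: 3.3
ee_pos: [0.6027, 0.2287, 0.2215]
eef_rot: [3.142, -0.0, 1.57]
force: [-0.1, -0.7, 0.6]
grip_width: 0.0937
grip_force: 0.0
```

```bash
python3 - <<'E'
from h import *
print(ori())
c=cam('wrist'); cv2.imwrite('pics/w1.png',c['img'])
np.savez('w1.npz',**{k:np.array(v) for k,v in c.items()})
for t in 'light2_center light3_center stand2_clip stand3_clip box1_center box1_hinge drawer_floor drawer_front'.split():
    print(t,[(round(d['score'],2),np.round(d['at'],3)) for d in ctrl.place_of(t,'wrist')[:3]])
E
```

```text
(array([0.6027, 0.2287, 0.2215]), array([ 3.1416, -0.    ,  1.5699]), array([-0.1396, -0.7471,  0.5758]), 0.09371879082605276, 0.0, 3.3, array([0.3058, 0.5058, 1.1985, 0.    , 1.4372, 0.3067]))
light2_center [(0.98, array([0.604, 0.321, 0.062]))]
light3_center [(0.64, array([0.618, 0.139, 0.058]))]
stand2_clip [(0.96, array([0.604, 0.322, 0.056]))]
stand3_clip [(0.83, array([0.617, 0.135, 0.063]))]
box1_center []
box1_hinge []
drawer_floor [(0.24, array([ 0.318,  0.281, -0.002]))]
drawer_front []
```

View pics/w1.png

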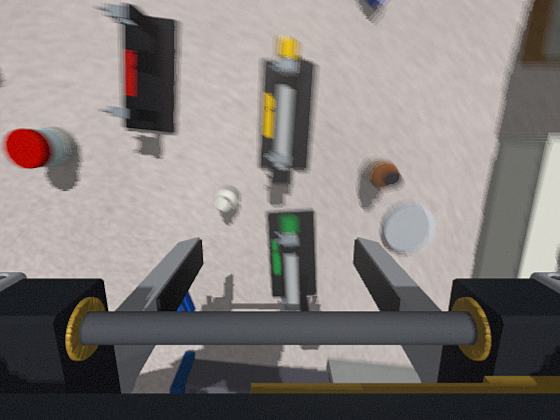

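Wrist view: stand 2 base spans (264–314, 60) to (261–307, 170) with its yellow cap at (288,47). Stand 3 base spans (267–312, 211) to (271–316, 296) with its green cap at (289,222). The stripes face the robot, at -x.

```bash
python3 - <<'E'
from h import *
c=dict(np.load('w1.npz'))
for n,(A,B) in {'s2':(((264,60),(261,168)),((314,60),(307,170))),'s3':(((267,212),(271,297)),((312,210),(316,295)))}.items():
    for (a,b) in (A,B):
        P=pix2w(c,*a,.008);Q=pix2w(c,*b,.008);d=P-Q;print(n,P,Q,np.degrees(np.arctan2(d[1],d[0])))
print(pix2w(c,288,47,.06),pix2w(c,289,222,.06))
img=c['img'];g=cv2.cvtColor(img,cv2.COLOR_BGR2GRAY)
for v in (90,100,110,120,130,140,150,250,260,270,280,290):
    row=g[v,255:325]; print(v,row.astype(int)[5:60:2])
E
```

```text
s2 [0.5876 0.3823 0.008 ] [0.5821 0.2564 0.008 ] 87.50319061377832
s2 [0.6461 0.3822 0.008 ] [0.6407 0.2538 0.008 ] 87.59214015539021
s3 [0.5891 0.1986 0.008 ] [0.5935 0.0737 0.008 ] 91.98447769574823
s3 [0.6484 0.2011 0.008 ] [0.6573 0.0767 0.008 ] 94.07985978856637
[0.614  0.3836 0.06  ] [0.6163 0.2002 0.06  ]
90 [152 126 103  67  62  61  59  84 101 120 148 169 175 176 166 152 125  97
  71  56  62  64  65  62  64  56 113 142]
100 [149 149 147 156 175 163 144 136 116 125 150 174 176 176 162 139 116  86
  63  56  56  62  62  62  60  81 116 146]
110 [144 144 140 148 173 137  82  97 112 133 155 177 175 172 152 130 108  86
  52  59  60  61  61  62  59 104 133 160]
120 [140 144 137 160 179 161 142 125 114 142 163 175 178 171 152 122  98  75
  61  61  62  61  63  63  58 109 138 164]
130 [130 141 139 162 171 150 139 121 119 147 167 174 174 165 143 120  90  62
  60  61  61  60  60  54  79 119 147 169]
140 [123  83  60  60  62  55  75 106 127 151 172 174 171 162 131 112  85  54
  63  56  58  54  58  51 103 132 151 175]
150 [121  58  61  60  60  79  80 108 136 161 174 179 169 152 124  97  67  54
  54  59  60  61  57  56 114 144 167 186]
250 [183 183 188 186 150  77  63  86  86  70  59  52  50  50  51  53  50  52
  46  51  54  54  49  54  51  51  49  89]
260 [185 184 183 190 157  76  68  95 103  95  75  62 103 146 169 174 177 165
 127  84  47  53  48  49  51  55  50  50]
270 [179 176 178 182 172 116  51  94 103 104  76  47  92 134 158 174 176 166
 145  92  49  48  44  50  50  51  55  41]
280 [181 183 182 180 187 150  57  48  49  46  50  45  73 123 157 172 177 171
 149  99  43  44  44  42  49  50  53  43]
290 [180 185 185 178 183 184  90  45  45  52  51  47  63 115 152 170 181 174
 160 115  39  41  43  39  46  43  41  44]
```

```bash
python3 - <<'E'
from h import *
c=dict(np.load('w1.npz'))
for p in ((285,100),(283.3,120),(283,140),(281,150),(289.5,260),(290,270),(291,290)): print(p,pix2w(c,*p,.06))
plan([.608,.322,.051],1.529)
E
```

```text
(285, 100) [0.6112 0.3333 0.06  ]
(283.3, 120) [0.6094 0.3132 0.06  ]
(283, 140) [0.6092 0.2925 0.06  ]
(281, 150) [0.607  0.2819 0.06  ]
(289.5, 260) [0.6172 0.153  0.06  ]
(290, 270) [0.6179 0.14   0.06  ]
(291, 290) [0.6193 0.1134 0.06  ]
[18.3, 1.5, 34.1] [0, 0, np.float64(0.009)]
[18.3, 1.3, 34.1] [0, 0, np.float64(0.009)]
[18.3, 1.1, 34.1] [0, 0, np.float64(0.009)]
[18.3, 1.0, 34.1] [0, 0, np.float64(0.009)]
[18.3, 0.8, 34.1] [0, 0, np.float64(0.009)]
```

Emit:
carry_out:
  commands:
    - [0.4,[47,4,20],[0,0,0.02]]
    - [0.4,[46,4,20],[0,0,0.02]]
    - [0.4,[0,0,40],[0,0,0]]
    - [0.4,[0,0,40],[0,0,0]]
    - [0.4,[0,0,30],[0,0,0]]
    - [0.4,[0,0,21],[0,0,0]]
    - [0.4,[0,0,0],[0,0,0]]
  squeeze: 30

```text
time_s: 4.62
ee_pos: [0.6095, 0.3227, 0.0493]
eef_rot: [-3.14, 0.001, 1.534]
force: [0.3, 0.8, 0.3]
grip_width: 0.0563
grip_force: 0.0
```

Emit:
carry_out:
  commands:
    - [1,[0,0,0],[0,0,0]]
    - [1,[0,0,0],[0,0,0]]
    - [1,[0,0,0],[0,0,0]]
    - [1,[0,0,0],[0,0,0]]
    - [1,[0,0,0],[0,0,0]]
    - [1,[0,0,0],[0,0,0]]

```text
time_s: 5.38
ee_pos: [0.6063, 0.323, 0.0494]
eef_rot: [-3.132, 0.002, 1.535]
force: [-26.7, -0.9, 6.9]
grip_width: 0.015
grip_force: 30.0
```

Emit:
carry_out:
  commands:
    - [1,[0,-6,0],[0,0,0]]
    - [1,[0,-8,0],[0,0,0]]
    - [1,[0,-10,0],[0,0,0]]
    - [1,[0,-10,0],[0,0,0]]
    - [1,[0,-4,0],[0,0,0]]
    - [1,[0,0,-15],[0,0,0]]
    - [1,[0,0,-30],[0,0,0]]
    - [1,[0,0,-40],[0,0,0]]
    - [1,[0,0,-40],[0,0,0]]
    - [1,[0,0,0],[0,0,0]]

```text
time_s: 6.62
ee_pos: [0.5737, 0.3247, 0.1802]
eef_rot: [3.135, -0.003, 1.534]
force: [-1.0, 0.1, -1.4]
grip_width: 0.015
grip_force: 30.0
```

```bash
python3 - <<'E'
from h import *
print(ori())
c=cam('wrist'); 
print([(round(d['score'],2),np.round(d['at'],3)) for d in ctrl.place_of('light2_center','wrist')[:3]])
s=cam('scene'); 
for t in 'light2_center drawer_floor drawer_front box1_center box1_hinge'.split(): print(t,[(round(d['score'],2),np.round(d['at'],3)) for d in ctrl.place_of(t,'scene')[:3]])
cv2.imwrite('pics/w2.png',np.hstack([cv2.resize(c['img'],(400,300)),cv2.resize(s['img'][140:260,180:340],(400,300),interpolation=cv2.INTER_CUBIC)]))
np.savez('s2.npz',**{k:np.array(v) for k,v in s.items()})
E
```

```text
(array([0.5737, 0.3247, 0.1802]), array([ 3.1354, -0.0033,  1.5336]), array([-1.0374,  0.0906, -1.4079]), 0.014972266406011186, 29.986033737659454, 6.625, array([ 0.4595,  0.5616,  1.2101, -0.    ,  1.3628,  0.4966]))
[]
light2_center [(0.59, array([0.573, 0.322, 0.188]))]
drawer_floor [(0.58, array([ 0.465, -0.171,  0.022]))]
drawer_front [(0.58, array([ 0.451, -0.17 ,  0.082]))]
box1_center [(0.69, array([0.432, 0.056, 0.012]))]
box1_hinge [(0.84, array([0.424, 0.08 , 0.019]))]
```

View pics/w2.png

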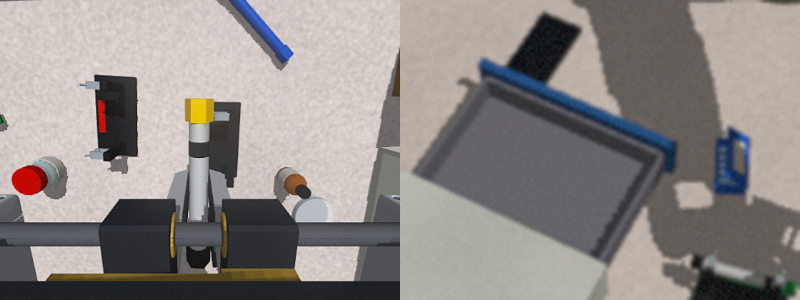

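Left (wrist): light 2 is gripped, yellow cap at (200,110), and stand 2 is empty. Right (scene crop): the drawer panel's outer top edge runs (483,58)–(677,140), and the inner cavity corners are about (487,80), (655,150).

```bash
python3 - <<'E'
from h import *
c=dict(np.load('s2.npz'))
f=lambda x,y:(180+x/2.5,140+y/2.5)
for n,a,b,z in (('outer top',(483,58),(677,140),.0795),('inner top',(481,72),(672,153),.0795),('back roof edge',(413,180),(608,262),.088)):
    A=pix2w(c,*f(*a),z);B=pix2w(c,*f(*b),z);d=B-A;print(n,A,B,np.linalg.norm(d),np.degrees(np.arctan2(d[1],d[0]))-90,(A+B)/2)
cam('side'); print([(round(d['score'],2),np.round(d['at'],3)) for t in ('drawer_floor','drawer_front') for d in ctrl.place_of(t,'side')[:2]])
for yw in (-4,-6,-8):
    D=np.radians(yw); e=np.array([np.cos(D),np.sin(D),0]);l=np.array([-np.sin(D),np.cos(D),0]);F=np.array([.4503,-.169,.0795])
    print(yw,(w2pix(c,[F-.158*l,F+.158*l,F+.21*e-.158*l+[0,0,.0085],F+.21*e+.158*l+[0,0,.0085]])-[180,140])*2.5)
E
```

```text
outer top [0.2263 0.2207 0.0795] [0.2638 0.5099 0.0795] 0.2916146442626908 -7.38330469793398 [0.245  0.3653 0.0795]
inner top [0.2514 0.2244 0.0795] [0.2875 0.5073 0.0795] 0.2851209674656081 -7.28092446927792 [0.2694 0.3659 0.0795]
back roof edge [0.4641 0.1853 0.088 ] [0.4902 0.4584 0.088 ] 0.27428579172894724 -5.459002615703483 [0.4771 0.3219 0.088 ]
[(0.91, array([ 0.469, -0.169,  0.02 ])), (0.81, array([ 0.445, -0.171,  0.08 ]))]
-4 [[ 77.0272  57.5231]
 [276.9698 136.9205]
 [  0.8143 168.0472]
 [211.1878 257.4396]]
-6 [[ 78.9443  54.7355]
 [275.2813 139.9482]
 [ -1.6489 162.8472]
 [204.2349 258.6282]]
-8 [[ 80.9705  52.0058]
 [273.4627 142.931 ]
 [ -3.8769 157.5857]
 [197.2349 259.5993]]
```

```bash
python3 - <<'E'
from h import *
plan([.580,-.2416,.15],1.481,n=13)
E
```

```text
[-43.5, 2.2, 1.9] [0, 0, np.float64(0.004)]
[-43.5, 2.4, 1.9] [0, 0, np.float64(0.004)]
[-43.4, 2.6, 1.9] [0, 0, np.float64(0.004)]
[-43.4, 2.7, 1.9] [0, 0, np.float64(0.004)]
[-43.4, 2.9, 1.9] [0, 0, np.float64(0.004)]
[-43.4, 3.1, 1.9] [0, 0, np.float64(0.004)]
[-43.4, 3.3, 1.9] [0, 0, np.float64(0.004)]
[-43.4, 3.4, 1.9] [0, 0, np.float64(0.004)]
[-43.4, 3.6, 1.9] [0, 0, np.float64(0.004)]
[-43.4, 3.8, 1.9] [0, 0, np.float64(0.004)]
[-43.3, 4.0, 1.9] [0, 0, np.float64(0.004)]
[-43.3, 4.1, 1.9] [0, 0, np.float64(0.004)]
[-43.3, 4.3, 1.9] [0, 0, np.float64(0.004)]
```

Emit:
carry_out:
  commands:
    - [1,[-43.5,2.5,0],[0,0,0.004]]
    - [1,[-43.5,2.5,0],[0,0,0.004]]
    - [1,[-43.5,2.5,0],[0,0,0.004]]
    - [1,[-43.5,3,0],[0,0,0.004]]
    - [1,[-43.5,3,0],[0,0,0.004]]
    - [1,[-43.5,3,0],[0,0,0.004]]
    - [1,[-43.5,3.5,4],[0,0,0.004]]
    - [1,[-43.5,3.5,5],[0,0,0.004]]
    - [1,[-43.5,3.5,5],[0,0,0.004]]
    - [1,[-43.5,4,5],[0,0,0.004]]

```text
time_s: 8.43
ee_pos: [0.5792, -0.1134, 0.1564]
eef_rot: [3.141, 0.0, 1.494]
force: [0.9, 0.7, -1.0]
grip_width: 0.0152
grip_force: 30.0
```

Emit:
carry_out:
  commands:
    - [1,[-43,4,5],[0,0,0.004]]
    - [1,[-43,4,5],[0,0,0.004]]
    - [1,[-43,4,5],[0,0,0.004]]
    - [1,[0,0,0],[0,0,0]]
    - [1,[0,0,0],[0,0,0]]

```text
time_s: 9.05
ee_pos: [0.5808, -0.2411, 0.1414]
eef_rot: [-3.141, -0.0, 1.482]
force: [0.5, 0.8, -1.1]
grip_width: 0.0151
grip_force: 30.0
```

```bash
python3 - <<'E'
from h import *
print(ori())
c=cam('wrist'); cv2.imwrite('pics/w3.png',c['img'])
for t in 'drawer_floor drawer_front'.split(): print(t,[(round(d['score'],2),np.round(d['at'],3)) for d in ctrl.place_of(t,'wrist')[:3]])
np.savez('w3.npz',**{k:np.array(v) for k,v in c.items()})
E
```

```text
(array([ 0.5808, -0.2411,  0.1414]), array([-3.1414, -0.0002,  1.4818]), array([ 0.5217,  0.7619, -1.1336]), 0.015085353953660202, 29.98623937368393, 9.05, array([-0.4517,  0.5291,  1.3515,  0.0002,  1.2613, -0.3627]))
drawer_floor [(0.71, array([ 0.469, -0.17 ,  0.017]))]
drawer_front [(0.82, array([ 0.446, -0.168,  0.082]))]
```

View pics/w3.png

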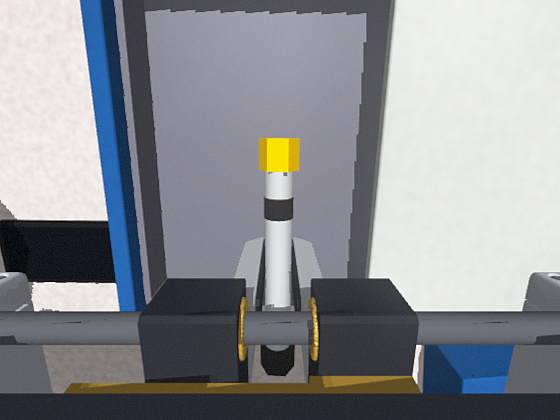

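Light 2 hangs aligned over the drawer: panel on the left, roof edge on the right, light along the drawer's y. Lowering and releasing.

Emit:
carry_out:
  commands:
    - [1,[5,0,35],[0,0,0]]
    - [1,[0,0,35],[0,0,0]]
    - [1,[0,0,25],[0,0,0]]
    - [1,[0,0,15],[0,0,0]]
    - [1,[0,0,9],[0,0,0]]
    - [1,[0,0,0],[0,0,0]]
    - [0.75,[0,0,0],[0,0,0]]
    - [0.6,[0,0,0],[0,0,0]]
    - [0.6,[0,0,0],[0,0,0]]
    - [0.6,[0,0,0],[0,0,0]]

```text
time_s: 10.45
ee_pos: [0.5813, -0.2366, 0.0226]
eef_rot: [3.141, 0.0, 1.482]
force: [0.6, -0.2, -0.1]
grip_width: 0.0373
grip_force: 0.0
```

```bash
python3 - <<'E'
from h import *
print(ori())
# rise by 0.12 then to light 3
plan([.618,.139,.15],1.625,frm=([.5805,-.236,.15],1.482),n=9)
E
```

```text
(array([ 0.5813, -0.2366,  0.0226]), array([3.1413, 0.0001, 1.4818]), array([ 0.5811, -0.1654, -0.1024]), 0.03731995902173215, 0.0, 10.45, array([-0.4448,  0.6639,  1.4382, -0.    ,  1.0392, -0.3558]))
[41.9, 0.5, 0.0] [0, 0, -0.016]
[41.9, 1.1, 0.0] [0, 0, -0.016]
[41.8, 1.8, 0.0] [0, 0, -0.016]
[41.8, 2.4, 0.0] [0, 0, -0.016]
[41.8, 3.1, 0.0] [0, 0, -0.016]
[41.7, 3.8, 0.0] [0, 0, -0.016]
[41.6, 4.4, 0.0] [0, 0, -0.016]
[41.6, 5.1, 0.0] [0, 0, -0.016]
[41.5, 5.8, 0.0] [0, 0, -0.016]
```

Emit:
carry_out:
  commands:
    - [0.6,[0,0,-40],[0,0,0]]
    - [0.6,[0,0,-50],[0,0,0]]
    - [0.5,[0,0,-38],[0,0,0]]
    - [0.4,[42,0,0],[0,0,-0.016]]
    - [0.4,[42,1,0],[0,0,-0.016]]
    - [0.4,[42,1,0],[0,0,-0.016]]
    - [0.4,[42,2,0],[0,0,-0.016]]
    - [0.4,[42,3,0],[0,0,-0.016]]
    - [0.4,[42,3.5,0],[0,0,-0.016]]
    - [0.4,[41.5,4,0],[0,0,-0.016]]

```text
time_s: 11.7
ee_pos: [0.6078, 0.0577, 0.1506]
eef_rot: [3.141, 0.0, 1.594]
force: [0.3, -0.5, -0.5]
grip_width: 0.0563
grip_force: 0.0
```

Emit:
carry_out:
  commands:
    - [0.4,[41.5,5,0],[0,0,-0.016]]
    - [0.4,[41.5,5.5,0],[0,0,-0.016]]
    - [0.4,[0,0,0],[0,0,0]]

```text
time_s: 12.08
ee_pos: [0.6155, 0.142, 0.1503]
eef_rot: [-3.141, -0.0, 1.629]
force: [-0.5, -0.2, -0.1]
grip_width: 0.0566
grip_force: 0.0
```

```bash
python3 - <<'E'
from h import *
print(ori())
s=cam('scene'); print([(round(d['score'],2),np.round(d['at'],3)) for t in ('light2_center','light3_center') for d in ctrl.place_of(t,'scene')[:2]])
s=cam('side'); print([(round(d['score'],2),np.round(d['at'],3)) for t in ('light2_center','light3_center') for d in ctrl.place_of(t,'side')[:2]])
plan([.6155,.139,.050],1.625)
E
```

```text
(array([0.6155, 0.142 , 0.1503]), array([-3.1415, -0.0002,  1.629 ]), array([-0.5335, -0.2431, -0.0716]), 0.05664226839582306, 0.0, 12.075, array([0.1687, 0.5272, 1.333 , 0.0002, 1.2815, 0.1104]))
[(0.51, array([ 0.585, -0.241,  0.029])), (0.58, array([0.662, 0.491, 0.01 ])), (0.56, array([0.612, 0.139, 0.067]))]
[(0.49, array([ 0.581, -0.242,  0.031])), (0.81, array([0.662, 0.498, 0.016])), (0.75, array([0.238, 0.433, 0.013]))]
[0.2, -0.1, 33.5] [0, 0, np.float64(-0.0)]
[0.2, -0.1, 33.5] [0, 0, np.float64(-0.0)]
[0.2, -0.1, 33.5] [0, 0, np.float64(-0.0)]
```

Light 2 rests in the drawer. Now light 3.

Emit:
carry_out:
  commands:
    - [0.4,[-2,0,40],[0,0,0]]
    - [0.4,[0,0,30],[0,0,0]]
    - [0.4,[0,0,20],[0,0,0]]
    - [0.4,[0,0,10],[0,0,0]]
    - [1,[0,0,0],[0,0,0]]
    - [1,[0,0,0],[0,0,0]]
    - [1,[0,0,0],[0,0,0]]
    - [1,[0,0,0],[0,0,0]]
    - [1,[0,0,0],[0,0,0]]
    - [1,[0,0,0],[0,0,0]]

```text
time_s: 13.62
ee_pos: [0.616, 0.1376, 0.0507]
eef_rot: [3.141, -0.0, 1.626]
force: [0.1, 0.6, 2.8]
grip_width: 0.0153
grip_force: 30.0
```

Emit:
carry_out:
  commands:
    - [1,[0,-6,0],[0,0,0]]
    - [1,[0,-8,0],[0,0,0]]
    - [1,[0,-10,0],[0,0,0]]
    - [1,[0,-10,0],[0,0,0]]
    - [1,[0,-2,0],[0,0,0]]
    - [1,[0,0,-15],[0,0,0]]
    - [1,[0,0,-30],[0,0,0]]
    - [1,[0,0,-40],[0,0,0]]
    - [1,[0,0,-30],[0,0,0]]
    - [1,[0,0,0],[0,0,0]]

```text
time_s: 14.88
ee_pos: [0.5811, 0.1358, 0.1686]
eef_rot: [3.137, -0.001, 1.626]
force: [-0.9, 0.1, -1.1]
grip_width: 0.0148
grip_force: 30.0
```

```bash
python3 - <<'E'
from h import *
print(ori())
s=cam('scene'); print([(round(d['score'],2),np.round(d['at'],3)) for t in ('light2_center','light3_center') for d in ctrl.place_of(t,'scene')[:3]])
e=np.array([.996,-.09]);l=np.array([.09,.996]);O=np.array([.467,-.1705])
T=O+.055*e-.055*l; print(T)
plan([*T,.15],1.481)
E
```

```text
(array([0.5811, 0.1358, 0.1686]), array([ 3.1365, -0.0006,  1.6258]), array([-0.9355,  0.1263, -1.0782]), 0.014753355056989598, 29.996109008789062, 14.875, array([0.1682, 0.431 , 1.4305, 0.    , 1.275 , 0.1132]))
[(0.56, array([ 0.581, -0.239,  0.029])), (0.48, array([0.722, 0.254, 0.002])), (0.21, array([ 0.556, -0.541,  0.004])), (0.73, array([0.235, 0.433, 0.012])), (0.69, array([0.578, 0.138, 0.182])), (0.62, array([0.662, 0.493, 0.013]))]
[ 0.5168 -0.2302]
[-40.2, -9.2, 1.6] [0, 0, np.float64(0.016)]
[-40.3, -8.5, 1.6] [0, 0, np.float64(0.016)]
[-40.5, -7.9, 1.6] [0, 0, np.float64(0.016)]
[-40.6, -7.2, 1.6] [0, 0, np.float64(0.016)]
[-40.7, -6.6, 1.6] [0, 0, np.float64(0.016)]
[-40.8, -5.9, 1.6] [0, 0, np.float64(0.016)]
[-40.9, -5.3, 1.6] [0, 0, np.float64(0.016)]
[-41.0, -4.6, 1.6] [0, 0, np.float64(0.016)]
[-41.0, -4.0, 1.6] [0, 0, np.float64(0.016)]
```

Emit:
carry_out:
  commands:
    - [1,[-40,-9,0],[0,0,0.016]]
    - [1,[-40.5,-8.5,0],[0,0,0.016]]
    - [1,[-40.5,-8,0],[0,0,0.016]]
    - [1,[-40.5,-7,2],[0,0,0.016]]
    - [1,[-40.5,-6.5,2],[0,0,0.016]]
    - [1,[-41,-6,2],[0,0,0.016]]
    - [1,[-41,-5.5,4],[0,0,0.016]]
    - [1,[-41,-4.5,4],[0,0,0.016]]
    - [1,[-41,-4,4],[0,0,0.016]]
    - [1,[0,0,0],[0,0,0]]

```text
time_s: 16.27
ee_pos: [0.5164, -0.232, 0.1458]
eef_rot: [-3.139, -0.001, 1.479]
force: [-0.3, -0.2, -0.3]
grip_width: 0.0151
grip_force: 30.0
```

```bash
python3 - <<'E'
from h import *
print(ori())
s=cam('scene'); print([(round(d['score'],2),np.round(d['at'],3)) for t in ('light2_center','light3_center') for d in ctrl.place_of(t,'scene')[:3]])
E
```

```text
(array([ 0.5164, -0.232 ,  0.1458]), array([-3.1391, -0.0008,  1.4786]), array([-0.3413, -0.2287, -0.298 ]), 0.01514353722015787, 29.99604731798172, 16.275, array([-0.4868,  0.3911,  1.5422, -0.0002,  1.2108, -0.3945]))
[(0.48, array([ 0.579, -0.241,  0.028])), (0.59, array([ 0.514, -0.229,  0.158])), (0.49, array([0.235, 0.435, 0.011])), (0.48, array([0.663, 0.495, 0.01 ]))]
```

Emit:
carry_out:
  commands:
    - [1,[4,0,40],[0,0,0]]
    - [1,[0,0,40],[0,0,0]]
    - [1,[0,0,25],[0,0,0]]
    - [1,[0,0,13],[0,0,0]]
    - [1,[0,0,5],[0,0,0]]
    - [1,[0,0,0],[0,0,0]]
    - [0.75,[0,0,0],[0,0,0]]
    - [0.6,[0,0,0],[0,0,0]]
    - [0.6,[0,0,0],[0,0,0]]
    - [0.6,[0,0,0],[0,0,0]]

```text
time_s: 17.68
ee_pos: [0.5179, -0.2262, 0.0246]
eef_rot: [3.141, 0.0, 1.482]
force: [-0.3, 0.3, -0.7]
grip_width: 0.0374
grip_force: 0.0
```

Emit:
carry_out:
  commands:
    - [0.6,[0,0,-40],[0,0,0]]
    - [0.6,[0,0,-55],[0,0,0]]
    - [0.6,[0,0,-55],[0,0,0]]
    - [0.6,[0,0,-45],[0,0,0]]

```text
time_s: 18.18
ee_pos: [0.5179, -0.2262, 0.2219]
eef_rot: [3.14, 0.001, 1.482]
force: [0.1, -0.0, -0.3]
grip_width: 0.0372
grip_force: 0.0
```

```bash
python3 - <<'E'
from h import *
print(ori())
s=cam('scene')
for t in 'light2_center light3_center box1_center box1_hinge'.split(): print(t,[(round(d['score'],2),np.round(d['at'],3)) for d in ctrl.place_of(t,'scene')[:3]])
plan([.42,.05,.22],.36)
E
```

```text
(array([ 0.5179, -0.2262,  0.2219]), array([3.1402, 0.0006, 1.4818]), array([ 0.1421, -0.0286, -0.2962]), 0.037212839709130564, 0.0, 18.175, array([-0.4766,  0.3208,  1.4552,  0.    ,  1.3641, -0.3875]))
light2_center [(0.49, array([ 0.581, -0.238,  0.026]))]
light3_center [(0.73, array([0.66 , 0.494, 0.009])), (0.69, array([ 0.581, -0.236,  0.028])), (0.64, array([ 0.515, -0.226,  0.032]))]
box1_center [(0.72, array([0.432, 0.059, 0.013]))]
box1_hinge [(0.64, array([0.424, 0.081, 0.018]))]
[33.3, -15.2, -0.2] [0, 0, np.float64(0.14)]
[30.8, -19.7, -0.2] [0, 0, np.float64(0.14)]
[27.8, -23.8, -0.2] [0, 0, np.float64(0.14)]
[24.2, -27.5, -0.2] [0, 0, np.float64(0.14)]
[20.1, -30.6, -0.2] [0, 0, np.float64(0.14)]
[15.6, -33.1, -0.2] [0, 0, np.float64(0.14)]
[10.8, -34.9, -0.2] [0, 0, np.float64(0.14)]
[5.8, -36.1, -0.2] [0, 0, np.float64(0.14)]
```

Emit:
carry_out:
  commands:
    - [0.6,[33,-15,0],[0,0,0.14]]
    - [0.6,[31,-20,0],[0,0,0.14]]
    - [0.6,[28,-24,0],[0,0,0.14]]
    - [0.6,[24,-27.5,0],[0,0,0.14]]
    - [0.8,[20,-30.5,0],[0,0,0.14]]
    - [1,[15.5,-33,0],[0,0,0.14]]
    - [1,[11,-35,0],[0,0,0.14]]
    - [1,[6,-36,0],[0,0,0.14]]
    - [1,[0,0,0],[0,0,0]]

```text
time_s: 19.55
ee_pos: [0.4192, 0.051, 0.2183]
eef_rot: [-3.141, 0.002, 0.363]
force: [0.3, -0.2, 0.9]
grip_width: 0.0005
grip_force: 0.0
```

```bash
python3 - <<'E'
from h import *
print(ori())
c=cam('wrist'); cv2.imwrite('pics/w4.png',c['img']); np.savez('w4.npz',**{k:np.array(v) for k,v in c.items()})
for t in 'box1_center box1_hinge'.split(): print(t,[(round(d['score'],2),np.round(d['at'],4)) for d in ctrl.place_of(t,'wrist')[:3]])
E
```

```text
(array([0.4192, 0.051 , 0.2183]), array([-3.1408,  0.002 ,  0.3632]), array([ 0.3418, -0.1774,  0.8571]), 0.000532545332921044, 0.0, 19.55, array([0.0343, 0.0001, 1.8352, 0.0001, 1.3084, 1.2419]))
box1_center [(0.84, array([0.4341, 0.0624, 0.0114]))]
box1_hinge [(0.6, array([0.423 , 0.084 , 0.0213]))]
```

View pics/w4.png

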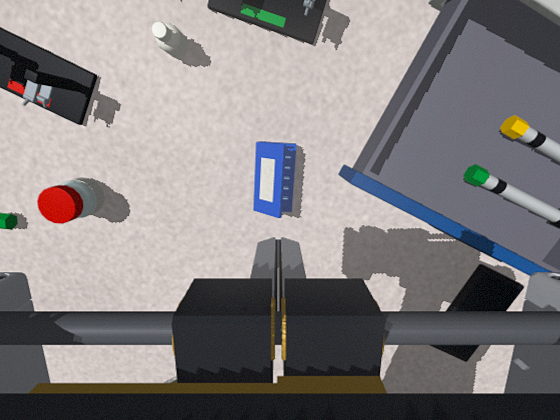

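Wrist view: the box is at (254–298, 142–217), its hinge side to the left at u≈256. The lid leans over the tray with its free edge at u≈282, and the slides show at u≈283–298. Next I'll solve for the lid angle and yaw. Both lights are in the drawer.

```bash
python3 - <<'E'
from h import *
c=dict(np.load('w4.npz'))
C=np.array([.433,.059])
for yw in (.30,.36,.42):
    ex=np.array([np.cos(yw),np.sin(yw)]);ey=np.array([-np.sin(yw),np.cos(yw)])
    W=lambda x,y,z:[*(C+ex*x+ey*y),z]
    print(yw,'tray top',w2pix(c,[W(-.0425,-.023,.018),W(.0425,-.023,.018),W(-.0425,.023,.018),W(.0425,.023,.018)]).round().tolist())
    for th in (.7,.9,1.1,1.3,1.5):
        y=.023-.0445*np.cos(th)+.005*np.sin(th); z=.018+.0445*np.sin(th)+.005*np.cos(th)
        print(th,w2pix(c,[W(-.0425,y,z),W(.0425,y,z)]).round().tolist())
img=c['img'][130:230,240:312]; cv2.imwrite('pics/z4.png',cv2.resize(img,None,fx=6,fy=6,interpolation=cv2.INTER_CUBIC))
E
```

```text
0.3 tray top [[292.0, 213.0], [297.0, 145.0], [256.0, 211.0], [259.0, 143.0]]
0.7 [[280.0, 220.0], [285.0, 146.0]]
0.9 [[274.0, 221.0], [279.0, 146.0]]
1.1 [[267.0, 221.0], [271.0, 145.0]]
1.3 [[260.0, 221.0], [263.0, 145.0]]
1.5 [[252.0, 221.0], [255.0, 144.0]]
0.36 tray top [[294.0, 212.0], [295.0, 144.0], [258.0, 212.0], [257.0, 144.0]]
0.7 [[282.0, 219.0], [283.0, 145.0]]
0.9 [[276.0, 221.0], [277.0, 145.0]]
1.1 [[269.0, 222.0], [269.0, 146.0]]
1.3 [[262.0, 222.0], [261.0, 146.0]]
1.5 [[254.0, 222.0], [252.0, 146.0]]
0.42 tray top [[296.0, 211.0], [293.0, 143.0], [260.0, 213.0], [255.0, 145.0]]
0.7 [[285.0, 219.0], [281.0, 145.0]]
0.9 [[279.0, 220.0], [274.0, 145.0]]
1.1 [[272.0, 222.0], [267.0, 146.0]]
1.3 [[264.0, 223.0], [259.0, 147.0]]
1.5 [[256.0, 223.0], [250.0, 147.0]]
```

View pics/z4.png

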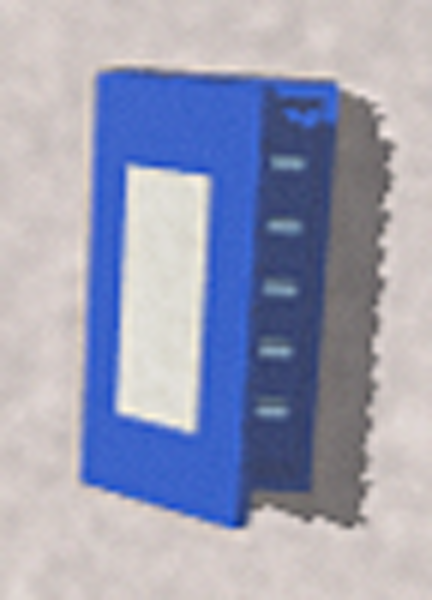

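Emit:
carry_out:
  commands:
    - [1,[16,-2.5,20],[0,0,0.06]]
    - [1,[0,0,45],[0,0,0]]
    - [1,[0,0,45],[0,0,0]]
    - [1,[0,0,35],[0,0,0]]
    - [1,[0,0,20],[0,0,0]]
    - [1,[0,0,12],[0,0,0]]
    - [1,[0,0,8],[0,0,0]]
    - [1,[0,0,6],[0,0,0]]
    - [1,[0,0,3],[0,0,0]]
    - [1,[0,0,0],[0,0,0]]
  squeeze: 25

```text
time_s: 20.95
ee_pos: [0.4343, 0.0577, 0.0256]
eef_rot: [3.142, -0.0, 0.302]
force: [0.4, 0.3, -0.3]
grip_width: 0.0005
grip_force: 0.0
```

Emit:
carry_out:
  commands:
    - [1,[0,0,1.5],[0,0,0]]
    - [1,[0,0,1],[0,0,0]]
    - [1,[0,0,0],[0,0,0]]

```text
time_s: 21.32
ee_pos: [0.4344, 0.0577, 0.0232]
eef_rot: [3.141, -0.0, 0.302]
force: [-1.3, 0.0, 3.5]
grip_width: 0.0003
grip_force: 1.8
```

Contact at 23 mm with 3.5 N, so the lid is shut. I'll rise, open and look.

Emit:
carry_out:
  commands:
    - [1,[0,0,-20],[0,0,0]]
    - [0.8,[-10,0,-45],[0,0,0]]
    - [0.4,[-10,0,-50],[0,0,0]]
    - [0.15,[0,0,-50],[0,0,0]]
    - [0.15,[0,0,0],[0,0,0]]
    - [0.15,[0,0,0],[0,0,0]]

```text
time_s: 22.08
ee_pos: [0.4148, 0.0517, 0.1871]
eef_rot: [-3.141, 0.001, 0.302]
force: [-0.2, 0.4, -0.0]
grip_width: 0.047
grip_force: 0.0
```

```bash
python3 - <<'E'
from h import *
print(ori())
c=cam('wrist'); np.savez('w5.npz',**{k:np.array(v) for k,v in c.items()})
for t in 'box1_center box1_hinge'.split(): print(t,[(round(d['score'],2),np.round(d['at'],4)) for d in ctrl.place_of(t,'wrist')[:3]])
r=ctrl.outline_of('box1_center','wrist')
for d in r[:1]:
    m=d['region'].astype(np.uint8); print(d['score'],m.sum(),cv2.minAreaRect(cv2.findNonZero(m)))
    x,y,w,h=cv2.boundingRect(m); print(x,y,w,h)
    im=c['img'][y-15:y+h+15,x-15:x+w+15]; cv2.imwrite('pics/z5.png',cv2.resize(im,None,fx=5,fy=5,interpolation=cv2.INTER_CUBIC)); 
E
```

```text
(array([0.4148, 0.0517, 0.1871]), array([-3.1414,  0.0009,  0.3018]), array([-0.1771,  0.4101, -0.0217]), 0.04701039415221447, 0.0, 22.075, array([ 0.0364,  0.0196,  1.8906, -0.    ,  1.2323,  1.3054]))
box1_center [(0.63, array([0.4335, 0.0612, 0.0142]))]
box1_hinge []
0.69 3058 ((274.0, 177.5), (75.0, 42.0), 90.0)
253 140 43 76
```

View pics/z5.png

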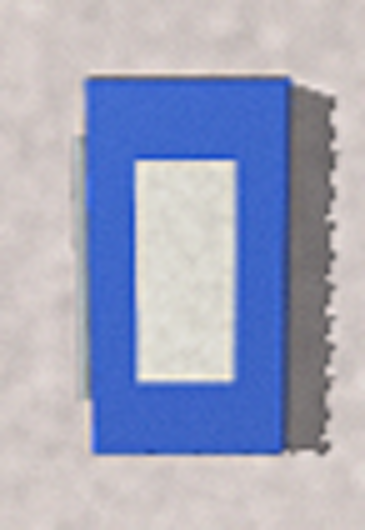

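The lid lies flat and shut, and the box is square with the tool. It spans u 255–296, v 140.6–215.4 in the full image.

```bash
python3 - <<'E'
from h import *
c=dict(np.load('w5.npz'))
q=np.array([pix2w(c,*p,.023) for p in ((255.3,140.6),(296,140.6),(294.7,215.4),(256.8,215.4))]); print(q,np.linalg.norm(np.diff(q,axis=0),axis=1),q.mean(0))
m=q.mean(0); d=(q[0]+q[1]-q[2]-q[3]); print(np.arctan2(d[1],d[0])); yw=np.arctan2(d[1],d[0])
plan([m[0],m[1],.004],yw)
E
```

```text
[[0.4681 0.0942 0.023 ]
 [0.4812 0.0519 0.023 ]
 [0.4005 0.0272 0.023 ]
 [0.3876 0.069  0.023 ]] [0.0443 0.0843 0.0438] [0.4343 0.0606 0.023 ]
0.3002382444768738
[4.3, -0.5, 36.6] [0, 0, np.float64(0.0)]
[4.3, -0.5, 36.6] [0, 0, np.float64(0.0)]
[4.3, -0.5, 36.6] [0, 0, np.float64(0.0)]
[4.3, -0.5, 36.6] [0, 0, np.float64(0.0)]
[4.3, -0.5, 36.6] [0, 0, np.float64(0.0)]
```

Emit:
carry_out:
  commands:
    - [0.1,[21,-2.5,10],[0,0,0]]
    - [0.1,[0,0,45],[0,0,0]]
    - [0.1,[0,0,50],[0,0,0]]
    - [0.1,[0,0,45],[0,0,0]]
    - [0.1,[0,0,20],[0,0,0]]
    - [0.1,[0,0,12],[0,0,0]]
    - [0.1,[0,0,0],[0,0,0]]

```text
time_s: 23.15
ee_pos: [0.4342, 0.0604, 0.0055]
eef_rot: [-3.141, 0.001, 0.302]
force: [0.7, 0.2, 1.0]
grip_width: 0.0844
grip_force: 0.0
```

Emit:
carry_out:
  commands:
    - [1,[0,0,0],[0,0,0]]
    - [1,[0,0,0],[0,0,0]]
    - [1,[0,0,0],[0,0,0]]
    - [1,[0,0,0],[0,0,0]]
    - [1,[0,0,0],[0,0,0]]
    - [1,[0,0,0],[0,0,0]]

```text
time_s: 23.9
ee_pos: [0.4346, 0.0604, 0.0061]
eef_rot: [3.142, -0.0, 0.302]
force: [-0.8, 0.3, 5.0]
grip_width: 0.0459
grip_force: 25.0
```

Emit:
carry_out:
  commands:
    - [1,[0,0,-10],[0,0,0]]
    - [1,[0,0,-30],[0,0,0]]
    - [1,[0,0,-45],[0,0,0]]
    - [1,[0,0,-50],[0,0,0]]
    - [1,[0,0,0],[0,0,0]]

```text
time_s: 24.52
ee_pos: [0.436, 0.0605, 0.1444]
eef_rot: [3.14, -0.006, 0.302]
force: [1.0, -0.4, -2.0]
grip_width: 0.0465
grip_force: 25.0
```

```bash
python3 - <<'E'
from h import *
print(ori())
plan([.554,-.093,.140],-.09,n=6)
E
```

```text
(array([0.436 , 0.0605, 0.1444]), array([ 3.14  , -0.0063,  0.3018]), array([ 1.0289, -0.3805, -2.0321]), 0.0464945490125041, 24.999754428863525, 24.525, array([0.0546, 0.1165, 1.8939, 0.    , 1.1247, 1.3235]))
[11.2, 30.3, 0.7] [0, 0, np.float64(0.065)]
[13.1, 29.5, 0.7] [0, 0, np.float64(0.065)]
[15.0, 28.6, 0.7] [0, 0, np.float64(0.065)]
[16.9, 27.5, 0.7] [0, 0, np.float64(0.065)]
[18.6, 26.4, 0.7] [0, 0, np.float64(0.065)]
[20.3, 25.1, 0.7] [0, 0, np.float64(0.065)]
```

Emit:
carry_out:
  commands:
    - [1,[11,30,0],[0,0,0.065]]
    - [1,[13,29.5,0],[0,0,0.065]]
    - [1,[15,28.5,0],[0,0,0.065]]
    - [1,[17,27.5,0],[0,0,0.065]]
    - [1,[18.5,26.5,0],[0,0,0.065]]
    - [1,[20.5,25,0],[0,0,0.065]]
    - [1,[0,0,0],[0,0,0]]
    - [1,[0,0,0],[0,0,0]]

```text
time_s: 25.52
ee_pos: [0.5517, -0.0924, 0.14]
eef_rot: [-3.141, 0.002, -0.088]
force: [0.3, 0.4, -1.2]
grip_width: 0.0457
grip_force: 25.0
```

```bash
python3 - <<'E'
from h import *
print(ori())
c=cam('wrist'); cv2.imwrite('pics/w6.png',c['img'])
for t in ('light2_center','light3_center','box1_center'): print(t,[(round(d['score'],2),np.round(d['at'],4)) for d in ctrl.place_of(t,'wrist')[:3]])
E
```

```text
(array([ 0.5517, -0.0924,  0.14  ]), array([-3.1412,  0.0018, -0.0876]), array([ 0.2984,  0.4363, -1.1976]), 0.04568715277161063, 24.999797344207764, 25.525, array([-0.2315,  0.3827,  1.5685,  0.0001,  1.1923,  1.4268]))
light2_center [(0.94, array([ 0.5811, -0.2372,  0.029 ]))]
light3_center [(0.56, array([ 0.5211, -0.223 ,  0.0276]))]
box1_center [(0.66, array([ 0.5491, -0.0908,  0.1476]))]
```

View pics/w6.png

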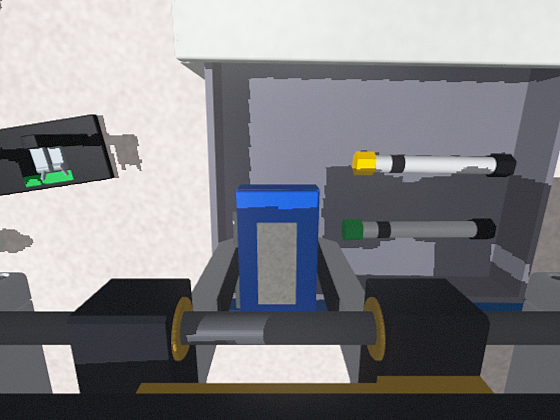

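The box is gripped shut, between the left wall (u≈230) and the lights (u>345). Lowering.

Emit:
carry_out:
  commands:
    - [1,[2,0,40],[0,0,0]]
    - [1,[0,0,35],[0,0,0]]
    - [1,[0,0,20],[0,0,0]]
    - [1,[0,0,13],[0,0,0]]
    - [1,[0,0,7],[0,0,0]]
    - [1,[0,0,0],[0,0,0]]
    - [0.4,[0,0,0],[0,0,0]]
    - [0.34,[0,0,0],[0,0,0]]
    - [0.34,[0,0,0],[0,0,0]]
    - [0.34,[0,0,0],[0,0,0]]

```text
time_s: 26.98
ee_pos: [0.5545, -0.0931, 0.0261]
eef_rot: [3.142, -0.0, -0.088]
force: [0.4, -0.2, -0.0]
grip_width: 0.062
grip_force: 0.0
```

Emit:
carry_out:
  commands:
    - [0.34,[0,0,-30],[0,0,0]]
    - [0.34,[0,0,-50],[0,0,0]]
    - [0.34,[0,0,-45],[0,0,0]]
    - [0.34,[0,0,0],[0,0,0]]

```text
time_s: 27.48
ee_pos: [0.5558, -0.0933, 0.1545]
eef_rot: [3.141, -0.006, -0.088]
force: [0.2, -0.9, -0.2]
grip_width: 0.062
grip_force: 0.0
```

```bash
python3 - <<'E'
from h import *
print(ori())
c=cam('wrist'); cv2.imwrite('pics/w7.png',c['img'])
for t in ('light2_center','light3_center','box1_center'): print(t,[(round(d['score'],2),np.round(d['at'],4)) for d in ctrl.place_of(t,'wrist')[:3]])
F=np.array([.451,-.169])-.06*np.array([.996,-.09])
plan([*F,.148],-.09)
E
```

```text
(array([ 0.5558, -0.0933,  0.1545]), array([ 3.1407, -0.0061, -0.0882]), array([ 0.1992, -0.8898, -0.2201]), 0.061977065704125915, 0.0, 27.475, array([-0.2314,  0.3719,  1.5475,  0.    ,  1.216 ,  1.4276]))
light2_center [(0.66, array([ 0.5788, -0.2385,  0.0283]))]
light3_center [(0.97, array([ 0.52  , -0.2245,  0.0295]))]
box1_center [(0.71, array([ 0.5514, -0.0918,  0.0282]))]
[-38.9, 21.2, 0.4] [0, 0, np.float64(0.0)]
[-38.9, 21.2, 0.4] [0, 0, np.float64(0.0)]
[-38.9, 21.2, 0.4] [0, 0, np.float64(0.0)]
[-38.9, 21.2, 0.4] [0, 0, np.float64(0.0)]
```

View pics/w7.png

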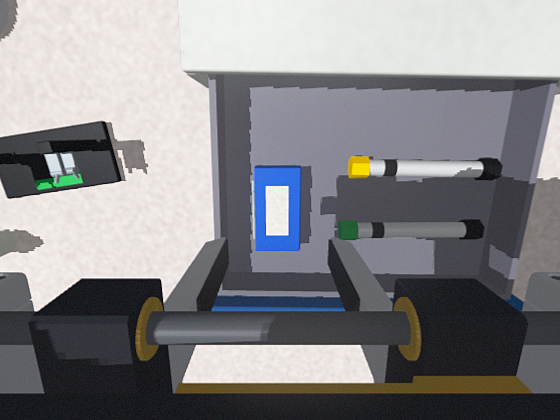

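Everything is in: shut box at (278,207), light 2 at (425,167), light 3 at (410,230). Now to the front of the drawer with the fingers shut.

Emit:
carry_out:
  commands:
    - [0.6,[-39,21,0],[0,0,0]]
    - [1,[-39,21,0],[0,0,0]]
    - [1,[-39,21,0],[0,0,0]]
    - [1,[-39,21,0],[0,0,0]]
    - [1,[-10,0,0],[0,0,0]]
    - [1,[0,0,45],[0,0,0]]
    - [1,[0,0,40],[0,0,0]]
    - [1,[0,0,22],[0,0,0]]
    - [1,[0,0,0],[0,0,0]]
  squeeze: 20

```text
time_s: 28.8
ee_pos: [0.3811, -0.1613, 0.0424]
eef_rot: [-3.14, 0.004, -0.088]
force: [-0.4, -0.5, -0.1]
grip_width: 0.0005
grip_force: 0.0
```

Emit:
carry_out:
  commands:
    - [1,[30,0,0],[0,0,0]]
    - [1,[20,0,0],[0,0,0]]
    - [1,[8,0,0],[0,0,0]]
    - [1,[8,0,0],[0,0,0]]
    - [1,[12,0,0],[0,0,0]]
    - [1,[15,0,0],[0,0,0]]
    - [1,[15,0,0],[0,0,0]]
    - [1,[15,0,0],[0,0,0]]
    - [1,[15,0,0],[0,0,0]]
    - [1,[15,0,0],[0,0,0]]

```text
time_s: 30.05
ee_pos: [0.5346, -0.1758, 0.0439]
eef_rot: [3.141, 0.0, -0.088]
force: [-2.0, -0.9, 0.5]
grip_width: 0.0005
grip_force: 0.9
```

Emit:
carry_out:
  commands:
    - [1,[15,0,0],[0,0,0]]
    - [1,[15,0,0],[0,0,0]]
    - [1,[15,0,0],[0,0,0]]
    - [1,[12,0,0],[0,0,0]]
    - [1,[12,0,0],[0,0,0]]
    - [1,[12,0,0],[0,0,0]]
    - [1,[10,0,0],[0,0,0]]
    - [1,[8,0,0],[0,0,0]]
    - [1,[4,0,0],[0,0,0]]
    - [1,[0,0,0],[0,0,0]]

```text
time_s: 31.3
ee_pos: [0.637, -0.1845, 0.0439]
eef_rot: [-3.141, -0.001, -0.088]
force: [0.5, 0.7, -0.5]
grip_width: 0.0007
grip_force: 0.0
```

Emit:
carry_out:
  commands:
    - [1,[4,0,0],[0,0,0]]
    - [1,[4,0,0],[0,0,0]]
    - [1,[3,0,0],[0,0,0]]
    - [1,[0,0,0],[0,0,0]]

```text
time_s: 31.8
ee_pos: [0.6379, -0.1845, 0.044]
eef_rot: [-3.138, 0.027, -0.089]
force: [-91.4, 13.1, 49.1]
grip_width: 0.0004
grip_force: 47.1
```

Emit:
carry_out:
  commands:
    - [1,[-11,0,0],[0,0,0]]
    - [1,[-30,0,0],[0,0,0]]
    - [1,[-50,0,0],[0,0,0]]
    - [1,[-40,0,-40],[0,0,0]]
    - [1,[0,0,-50],[0,0,0]]
    - [1,[0,0,-50],[0,0,0]]
    - [1,[0,0,0],[0,0,0]]

```text
time_s: 32.67
ee_pos: [0.5186, -0.1745, 0.188]
eef_rot: [3.14, -0.007, -0.088]
force: [0.2, -1.3, -0.4]
grip_width: 0.0005
grip_force: 0.0
```

```bash
python3 - <<'E'
from h import *
print(ori())
c=cam('scene'); ps=[(t,round(d['score'],2),np.round(d['at'],3)) for t in ('drawer_front','box1_center','phone','dropper','specimen_jar','notebook','stain_bottle') for d in ctrl.place_of(t,'scene')[:1]]
print(*ps,sep='\n')
w=cam('wrist'); print([(round(d['score'],2),np.round(d['at'],3)) for d in ctrl.place_of('drawer_front','wrist')[:2]])
cv2.imwrite('pics/s8.png',np.hstack([cv2.resize(c['img'][130:350,60:420],(490,300)),cv2.resize(w['img'],(310,300))]))
E
```

```text
(array([ 0.5186, -0.1745,  0.188 ]), array([ 3.1395, -0.0073, -0.0882]), array([ 0.2127, -1.2964, -0.3628]), 0.00046162564825608245, 0.0, 32.675, array([-0.3916,  0.3038,  1.5574,  0.0002,  1.2728,  1.2673]))
('drawer_front', 0.72, array([ 0.647, -0.188,  0.08 ]))
('box1_center', 0.32, array([0.44 , 0.37 , 0.062]))
('phone', 0.48, array([ 0.35 , -0.278,  0.003]))
('dropper', 0.38, array([0.533, 0.22 , 0.   ]))
('specimen_jar', 0.68, array([ 0.322,  0.279, -0.004]))
('notebook', 0.57, array([ 0.557, -0.539,  0.004]))
('stain_bottle', 0.45, array([0.723, 0.255, 0.002]))
[(0.81, array([ 0.645, -0.188,  0.079]))]
```

View pics/s8.png

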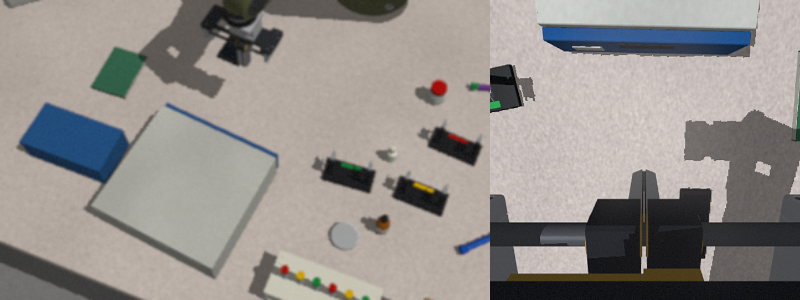

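The drawer is shut: its panel is flush to the chest at (220,130) in the scene and (645,40) in the wrist view. The front measures x≈0.646, which matches the hard stop, and it stayed there after I withdrew. The bystanders are where they were.

```bash
python3 -c "
from station import ctrl
print(ctrl.hand_in())"
```

```text
the job is handed in; nothing more can be done
None
```

I packed the penlights that were there (2 and 3) and the folded-shut blue slide box, pushed the drawer fully home against its stop, and handed the job in; penlight 1 and the orange box were absent, and no verdict came back.

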